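# Fit the clip post into the bench stand

### The job

Set up the helping hand at the laptop repair bench: take the post with the two copper clips out of the wooden rack, turn it so that its flat shank matches the slot in the yellow stand, and lower it in, fully home and upright, before you let it go. Leave the magnifier post where it is in the rack.

Things in the scene. Friction and masses are not known exactly. Their poses are not given: they have to be found in the camera images.
- clip_post: Loose post to fit (sizes in mm), 0.2 kg, upright in a rack well. Origin: on its axis at the underside of the black collar (68 across, 8 thick), resting on the rack. Below: flat shank 40 (x) by 16 (y), 45 long. Above: blue column 24 (x) by 20 (y), top at 62, gripped by its +y and -y faces. Crossbar along x at height 22, a copper clip at each end (80 from axis, up to 45 high). Half turns are alike.
- lens_post: Magnifier post, loose, to be left alone in the other rack well: same shank, collar and blue column as the clip post, but with one round lens 75 mm across in a black rim, centred 75 mm from the axis along +x, 36 mm above the collar's underside. Origin: on the axis, at the collar's underside; z up.
- rack: Plywood storage rack, fixed, 90 mm (x) by 270 mm (y) on a thin wider foot, top 60 mm above the work surface. Two round wells, 52 mm across and 54 mm deep, at y = -85 and +85 mm; either may hold either post. Origin: centre of its underside.
- slot (a point): Centre of the slot's mouth, in the top face of the yellow stand (fixed), 60 mm above the work surface; z up. Slot 52 mm long along x, 28 mm wide along y, 52 mm deep, 4 mm chamfer round the mouth. Yellow block 90 (x) by 66 (y) on a dark foot plate 150 by 120, 8 thick. Fully home, the post's collar rests on the top face.
Mind the look-alikes: they are no part of the job. Leave any red look-alike of the part that bears slot alone.

How it is judged (in metres and radians):
On the way, in this order (a step that is already met when the one before it is completed fails the run):
1. the clip post is lifted clear of the rack (collar's underside above 108 mm) (height (world z) of clip_post above 0.108 m), for 0.1 s.
2. still held by the fingers, the clip post is lowered into the slot to within 15 mm of home (z of clip_post in the frame of slot below 0.015 m and horizontal distance between clip_post and slot below 0.015 m and contact force between the fingers and clip_post above 0.5 N), for 0.1 s.
At the end, for the whole second after the job is handed in: The clip post stands at rest in the stand's slot: axis within 12 mm of the slot's centre, collar's underside within 4 mm of the stand's top face, its x axis within 23 degrees of the slot's (either way round), upright within 5 degrees; the magnifier post is within 20 mm of where it started (horizontal distance between clip_post and slot below 0.012 m and z of clip_post in the frame of slot between -0.004 and 0.004 m and angle between the x axis of clip_post and the x axis of slot, either way round below 0.4 rad and angle between clip_post's own z axis and vertical below 0.09 rad and linear speed of clip_post below 0.02 m/s and distance of lens_post from where it was at the start of the episode below 0.02 m); the robot touches nothing.
It fails at once if the magnifier post is moved by more than 30 mm (distance of lens_post from where it was at the start of the episode above 0.03 m).
It also fails if it takes over 38 s, if anything falls off the work surface, if the arm or the gripper's body presses on something with over 40 N, if the wrist force passes 120 N, or if a joint passes its speed limit or range.

### The arm

A 6-joint arm with a two-finger parallel gripper is mounted at the origin on the work surface. World frame = base frame: x ahead of the robot, y to its left, z up, the work surface at z = 0. Lengths are in m, angles in degrees, forces in N, time in s.
With the tool pointing down it reaches from about 0.275 to 0.75 m from the base axis. Payload 10.2 kg.
Tool frame: the origin (TCP) lies midway between the tips of the shut fingers; the grasp point (between the pads) lies 19 mm behind it (ctrl.pinch_z is the distance from the TCP to the grasp point, in m); z points along the fingers, y is the line along which they close (so a half turn about z gives the same grasp; the last joint's range is limited). The gripper opens to 85 mm and grips with 20 to 120 N. Pads are 22 mm wide; open, the fingers measure 114 mm over their backs; the gripper's body (76 mm by 85 mm) begins 54 mm behind the grasp point. The pads swing forward as they close: fully open they stand 13 mm farther back than shut.
Start: joints at [60.31, 17.928, 85.812, -0, 76.261, -12.8], TCP at [0.153, 0.502, 0.231] pointing down, gripper open.
Joint ranges: [-168.41, 168.41], [-55.51, 124.54], [10.69, 146.95], [-70.63, 250.63], [1, 178], [-165.06, 165.06]. Speed limits (degrees/s): [136.94, 136.94, 172.46, 180, 180, 180].

### API

Orientations are given as [roll, pitch, yaw] about the fixed x, y, z axes, in that order (R = Rz(yaw) Ry(pitch) Rx(roll)).
In Python, from workcell import telemetry, eyes, ctrl gives the robot as it stands. The module is installed in compiled form; this text tells all that it offers.
- The arm moves only by the tool move_arm, never from a script. Its argument "increments" is a list that holds one entry, the list of rows, each a list of 7 numbers: the shift along the tool's x, y, z in mm, then the turn, a rotation vector about the tool's x, y, z in rad, then the opening, from -1 (shut) to 1 (fully open). In form: [[[tx, ty, tz, wx, wy, wz, jaw], ...]]. A call has exactly 8 rows; each row shifts and turns the commanded pose from where the row before left it, along the tool's axes as they then stand; what a row does not reach is not made up. A row lasts 1/10 s, in which the tool goes at most 50 mm and 8.59 degrees, less where a joint would pass 70% of its speed; a pose out of reach is approached as far as the arm can. A call with a gripper value outside its range is refused whole. The fingers move at their own pace and stop on an object; "grip_force" is the grip in N (left out, the last holds). Time passes only in rows, so rows that do not move let the fingers close, or fill a call up. It gives the time, the measured TCP pose, the force, the opening and the grip force at its end, in the units of the state.
- telemetry.sense(): the state, without advancing time (a new reading comes with each control period).
- eyes.read_camera(name): name is "scene" or "side" or "wrist"; returns (picture, depth): 420x560x3 uint8, red, green, blue; 420x560 float32, m along the optical axis (not along the pixel's ray), 0 where there is no reading.
- eyes.camera_model(name): a dict with "intrinsics" (3x3 intrinsics, pixels), "world_from_camera" (4x4, takes a point from camera to world coordinates). Camera axes: x right, y down, z forward; pixel columns grow to the right and rows downward; lengths in m; the calibration is good to about 2 mm. The wrist camera is an equidistant fisheye: a pixel r from the principal point sees the ray r / f radians off the axis. A picture is of the moment at which its call begins: read the wrist's pose just before it. camera_model takes no time and is no camera call; for the wrist camera it gives the pose at the moment of the call.
- ctrl.finish_job(): hands the job in; it is judged then, once.
The state is a dict: "time_s": time; "joint_pos": joint angles; "qvel": joint speeds; "joint_efforts": joint torques, N m; "tcp_pos": TCP position; "tool_rot": TCP orientation; "ft_force": force on the tool from outside, world axes, zero at the start; "ft_torque": the same for the moment, N m; "finger_gap": finger opening in m; "gripper_force": force on a finger pad.
Only numpy, scipy, OpenCV 4.12 (cv2) and the standard library are available. Lean on these libraries where they do the work, as an engineer would, in place of code of your own. Each camera call takes 0.05 s, during which the arm holds its last target. There are 200 camera calls.

## Working session

There is one attempt and no reset: what is moved stays moved. The work goes in short steps, Python scripts to look and compute and a tool call to move; the robot and the scene stay as the last step left them, time stands still between calls to the robot, and variables do not carry over. Pictures are saved under pics/ and viewed, at most 10 in all, crops included, and the job is handed in when it is done.

Besides the shell and the picture viewer there is one more tool, called after "Emit:" as name([rows], argument=value, ...), one row to a line, values as JSON. move_arm: Moves the arm, as the interface text tells. Its arguments: {"type":"object","properties":{"increments":{"type":"array"},"grip_force":{"type":"number"}},"required":["increments"]}

```bash
mkdir -p pics; cat > h.py <<'E'
import numpy as np, cv2
from workcell import telemetry, eyes, ctrl
def cloud(name):
    m=eyes.camera_model(name); p,d=eyes.read_camera(name)
    K=np.array(m["intrinsics"]);T=np.array(m["world_from_camera"])
    v,u=np.mgrid[:420,:560]
    x=(u-K[0,2])/K[0,0]; y=(v-K[1,2])/K[1,1]
    P=np.stack([x*d,y*d,d],-1)@T[:3,:3].T+T[:3,3]
    P[d<=0]=np.nan
    return p,d,P
E
python3 - <<'E'
from h import *
s=telemetry.sense(); print(s["time_s"],s["tcp_pos"],s["tool_rot"],ctrl.pinch_z)
for n in("scene","side"):
    p,d,P=cloud(n); np.savez(n+".npz",p=p,P=P); cv2.imwrite(f"pics/{n}0.png",p[...,::-1])
E
```

```text
0.0 [0.15242531 0.50212809 0.23074152] [-1.79928914e+02 -1.76465139e-02  1.63108458e+02] 0.0187
```

View pics/scene0.png

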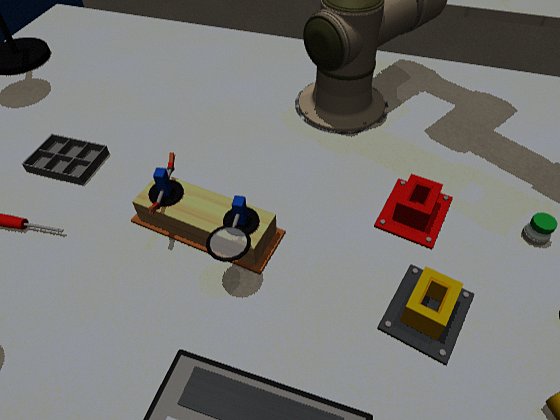

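View pics/side0.png

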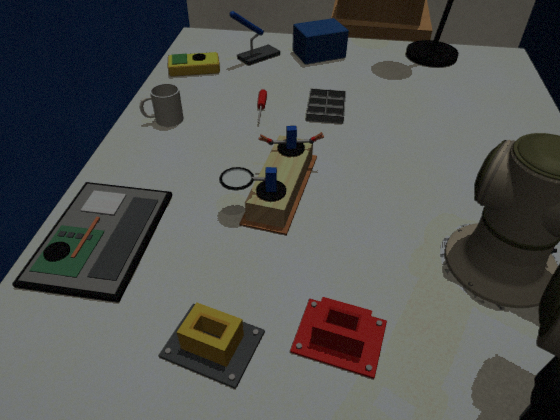

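Scene view: the clip post (two copper clips) is at (165,185) and its look-alike, the magnifier post, at (240,215). The yellow stand is at (433,300) and the red look-alike stand at (415,205). In the side view the clip post is at (291,140), the lens post at (270,180), the yellow stand at (210,330) and the red one at (340,330). I choose the clip post and the yellow stand.

```bash
python3 - <<'E'
from h import *
for n in("scene","side"):
    z=np.load(n+".npz");p=z["p"];P=z["P"]
    hsv=cv2.cvtColor(p,cv2.COLOR_RGB2HSV).astype(int);H,S,V=hsv[...,0],hsv[...,1],hsv[...,2]
    X,Y,Z=P[...,0],P[...,1],P[...,2]
    print(n,"table z",np.nanmedian(Z[300:350,250:300] if n=="side" else Z[300:340,250:330]))
    m=(H>18)&(H<35)&(S>150)&(abs(Z-.06)<.006)&(np.hypot(X,Y)<.9)&(X>.2)
    v,u=np.nonzero(m)
    box=(u>395)&(u<475)&(v>255) if n=="scene" else (u>165)&(u<260)&(v>295)
    q=P[v[box],u[box],:2]; r=cv2.minAreaRect((q*1000).astype(np.float32)); print("yellow",len(q),r, "zmed",np.median(P[v[box],u[box],2]))
    bl=(H>105)&(H<130)&(S>120)
    cl=((145,160,200,215),(225,190,260,232)) if n=="scene" else ((280,122,302,160),(258,163,282,195))
    for a,b,c,d in cl:
        mm=np.zeros_like(bl);mm[b:d,a:c]=bl[b:d,a:c]; q=P[mm];
        if not len(q): continue
        print("blue",len(q),q.min(0),q.max(0)); t=q[q[:,2]>.116]; 
        if len(t): print(" top",len(t),t.mean(0),cv2.minAreaRect((t[:,:2]*1000).astype(np.float32)))
    a,b,c,d=(140,145,185,220) if n=="scene" else (250,125,335,160)
    mm=np.zeros_like(bl); mm[b:d,a:c]=(((H<12)|(H>172))&(S>110)&(Z>.072))[b:d,a:c]
    k,l,st,ce=cv2.connectedComponentsWithStats(mm.astype(np.uint8))
    for i in range(1,k):
        if st[i,4]>8: print("copper",st[i],P[l==i].mean(0))
    # rack: wood top
    w=(H>12)&(H<30)&(S>40)&(abs(Z-.06)<.005)&(Y<0)
    q=P[w]; 
    if len(q): 
        q=q[np.hypot(*(q[:,:2]-np.median(q[:,:2],0)).T)<.17]; print("rack",len(q),cv2.minAreaRect((q[:,:2]*1000).astype(np.float32)))
sc=np.load("side.npz")["p"][115:215,210:350,::-1]; sc2=np.load("scene.npz")["p"][135:275,130:290,::-1]
cv2.imwrite("pics/crop.png",np.hstack([cv2.resize(sc,(400,300),interpolation=2),cv2.resize(sc2,(343,300),interpolation=2)]))
E
```

```text
scene table z 0.0004083838266581985
yellow 1539 ((547.334228515625, 271.57763671875), (66.03382110595703, 91.8106460571289), 75.02621459960938) zmed 0.060041732423978256
blue 401 [nan nan nan] [nan nan nan]
 top 118 [ 0.4737133  -0.25293302  0.12132043] ((472.82305908203125, -254.0977325439453), (25.811195373535156, 19.489748001098633), 13.566527366638184)
blue 364 [nan nan nan] [nan nan nan]
 top 129 [ 0.49859125 -0.08558963  0.12160668] ((496.6995544433594, -86.2280502319336), (22.901540756225586, 18.96808433532715), 7.676345348358154)
copper [168 153   7  15  76] [ 0.41105338 -0.26709999  0.09458213]
copper [148 202  11  12  75] [ 0.53506605 -0.24035454  0.094318  ]
rack 2239 ((483.4512023925781, -171.35244750976562), (271.2538757324219, 91.97987365722656), 81.87769317626953)
side table z -0.0011078658155616594
yellow 1415 ((546.1481323242188, 270.7781066894531), (67.37354278564453, 91.82113647460938), 75.55261993408203) zmed 0.058236201503277796
blue 229 [nan nan nan] [nan nan nan]
 top 56 [ 0.46962836 -0.25233234  0.12013703] ((469.1441955566406, -255.01251220703125), (21.572139739990234, 22.758684158325195), 6.638251781463623)
blue 268 [nan nan nan] [nan nan nan]
 top 74 [ 0.49380696 -0.08528324  0.11988247] ((493.6513977050781, -87.47172546386719), (21.500795364379883, 22.218740463256836), 8.125164031982422)
copper [311 133  13   8  50] [ 0.40760217 -0.26696275  0.09298841]
copper [259 135  13   8  47] [ 0.53052963 -0.24186294  0.091995  ]
rack 1253 ((482.3838195800781, -172.3275146484375), (276.76776123046875, 91.33706665039062), 81.469482421875)
```

View pics/crop.png

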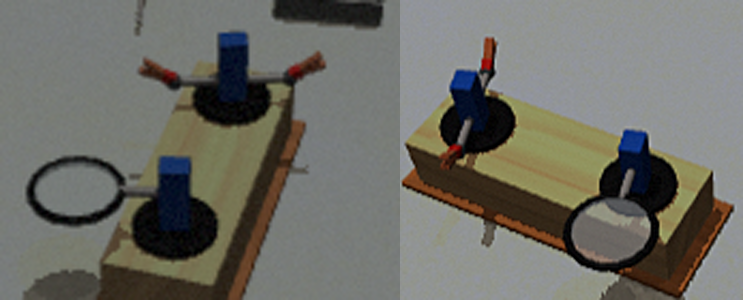

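Confirmed: the crop shows the clip post (two copper clips) at the far rack end and the lens post near. The post is at (0.4715, -0.2535) with yaw 11.8°. The slot is at (0.547, 0.271) with yaw -14.7°. All heights agree with the given sizes. I'll move there at a safe height.

Emit:
move_arm([
  [[-29, -35, 0, 0, 0, 0, 1], [-29, -35, 0, 0, 0, 0, 1], [-29, -35, 0, 0, 0, 0, 1], [-29, -35, 0, 0, 0, 0, 1], [-29, -35, 0, 0, 0, 0, 1], [-29, -35, 0, 0, 0, 0, 1], [-29, -35, 0, 0, 0, 0, 1], [-29, -35, 0, 0, 0, 0, 1]],
], grip_force=50)

```text
time_s: 0.9
tcp_pos: [0.2933, 0.1654, 0.2313]
tool_rot: [180.0, 0.0, 163.1]
ft_force: [0.7, 1.5, -0.9]
finger_gap: 0.0859
gripper_force: 0.0
```

Emit:
move_arm([
  [[-29, -35, 0, 0, 0, 0, 1], [-29, -35, 0, 0, 0, 0, 1], [-29, -35, 0, 0, 0, 0, 1], [-29, -35, 0, 0, 0, 0, 1], [-29, -35, 0, 0, 0, 0, 1], [-29, -35, 0, 0, 0, 0, 1], [-29, -35, 0, 0, 0, 0, 1], [-29, -35, 0, 0, 0, 0, 1]],
])

```text
time_s: 1.7
tcp_pos: [0.4341, -0.1702, 0.231]
tool_rot: [180.0, -0.0, 163.1]
ft_force: [1.6, 0.9, 0.3]
finger_gap: 0.0854
gripper_force: 0.0
```

Emit:
move_arm([
  [[-20, -23, 0, 0, 0, 0, 1], [-20, -23, 0, 0, 0, 0, 1], [-20, -23, 0, 0, 0, 0, 1], [0, 0, 0, 0, 0, -0.1, 1], [0, 0, 0, 0, 0, -0.1, 1], [0, 0, 0, 0, 0, -0.1, 1], [0, 0, 0, 0, 0, -0.1, 1], [0, 0, 0, 0, 0, -0.1, 1]],
])

```text
time_s: 2.5
tcp_pos: [0.4711, -0.2517, 0.2309]
tool_rot: [180.0, -0.0, -168.0]
ft_force: [0.4, -0.7, -0.4]
finger_gap: 0.0856
gripper_force: 0.0
```

Yaw is 192°, right above the post. One closer look with the wrist camera before I descend.

```bash
cat >> h.py <<'E'
def wrist():
    m=eyes.camera_model("wrist"); p,d=eyes.read_camera("wrist")
    K=np.array(m["intrinsics"]);T=np.array(m["world_from_camera"])
    v,u=np.mgrid[:420,:560]
    a=(u-K[0,2])/K[0,0]; b=(v-K[1,2])/K[1,1]; th=np.hypot(a,b)+1e-9
    k=np.tan(np.minimum(th,1.5))/th
    P=np.stack([a*k*d,b*k*d,d],-1)@T[:3,:3].T+T[:3,3]; P[d<=0]=np.nan
    return p,d,P
E
python3 - <<'E'
from h import *
p,d,P=wrist(); cv2.imwrite("pics/w1.png",p[...,::-1])
hsv=cv2.cvtColor(p,cv2.COLOR_RGB2HSV).astype(int);H,S=hsv[...,0],hsv[...,1]
near=np.hypot(P[...,0]-.471,P[...,1]+.253)<.03
t=P[(H>105)&(H<130)&(S>120)&(P[...,2]>.113)&near]
if len(t): print(len(t),np.median(t,0),cv2.minAreaRect((t[:,:2]*1000).astype(np.float32)))
c=((H<12)|(H>172))&(S>110)&(P[...,2]>.072)&(np.hypot(P[...,0]-.471,P[...,1]+.253)<.12)
k,l,st,ce=cv2.connectedComponentsWithStats(c.astype(np.uint8))
for i in range(1,k):
    if st[i,4]>20: print("copper",st[i],P[l==i].mean(0))
E
```

```text
732 [ 0.46988985 -0.25657071  0.12180907] ((471.48260498046875, -256.5767822265625), (24.68214225769043, 19.500843048095703), 12.032000541687012)
copper [261 103  12  36 347] [ 0.41058111 -0.26930063  0.09534105]
copper [262 240  11  32 249] [ 0.53063614 -0.24390365  0.09495587]
```

View pics/w1.png

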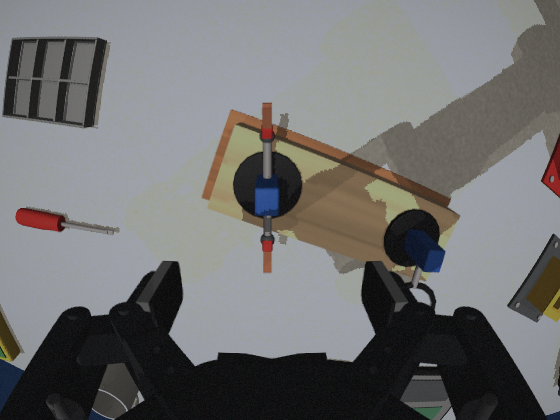

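The wrist view shows the clip post's column at (267,195), with its bar lined up with the tool's x. The axis is about 4 mm along tool -y. I'll descend and close.

Emit:
move_arm([
  [[0, -4, 20, 0, 0, 0, 1], [0, 0, 30, 0, 0, 0, 1], [0, 0, 30, 0, 0, 0, 1], [0, 0, 25, 0, 0, 0, 1], [0, 0, 20, 0, 0, 0, 1], [0, 0, 15, 0, 0, 0, 1], [0, 0, 6, 0, 0, 0, 1], [0, 0, 0, 0, 0, 0, 1]],
])

```text
time_s: 3.35
tcp_pos: [0.4717, -0.2555, 0.0848]
tool_rot: [179.9, -0.0, -168.3]
ft_force: [-0.6, -0.0, 0.9]
finger_gap: 0.0854
gripper_force: 0.0
```

Emit:
move_arm([
  [[0, 0, 0, 0, 0, 0, -1], [0, 0, 0, 0, 0, 0, -1], [0, 0, 0, 0, 0, 0, -1], [0, 0, 0, 0, 0, 0, -1], [0, 0, 0, 0, 0, 0, -1], [0, 0, 0, 0, 0, 0, -1], [0, 0, 0, 0, 0, 0, -1], [0, 0, 0, 0, 0, 0, -1]],
])

```text
time_s: 4.15
tcp_pos: [0.4722, -0.2559, 0.0857]
tool_rot: [-180.0, 0.0, -168.2]
ft_force: [0.4, -0.3, 5.0]
finger_gap: 0.0193
gripper_force: 50.0
```

Gripped (gap 19.3 mm, which matches the 20 mm column). Lift.

Emit:
move_arm([
  [[0, 0, -8, 0, 0, 0, -1], [0, 0, -16, 0, 0, 0, -1], [0, 0, -22, 0, 0, 0, -1], [0, 0, -24, 0, 0, 0, -1], [0, 0, -24, 0, 0, 0, -1], [0, 0, -24, 0, 0, 0, -1], [0, 0, -22, 0, 0, 0, -1], [0, 0, 0, 0, 0, 0, -1]],
])

```text
time_s: 4.95
tcp_pos: [0.4727, -0.2561, 0.2278]
tool_rot: [-179.8, 0.2, -168.2]
ft_force: [0.6, -0.1, -1.3]
finger_gap: 0.0196
gripper_force: 49.2
```

```bash
python3 - <<'E'
from h import *
p,d,P=cloud("side"); cv2.imwrite("pics/s2.png",p[...,::-1]); s=telemetry.sense(); print(s["tcp_pos"],s["tool_rot"],s["ft_force"],s["joint_pos"])
E
```

```text
[ 0.47214133 -0.25567938  0.22568998] [-1.79940194e+02  4.84189573e-02 -1.68234142e+02] [ 0.63860715  0.34021693 -2.74790027] [-4.09476708e+01  1.96327557e+01  8.43199750e+01  2.36262005e-03
  7.59703540e+01 -1.42714075e+02]
```

View pics/s2.png

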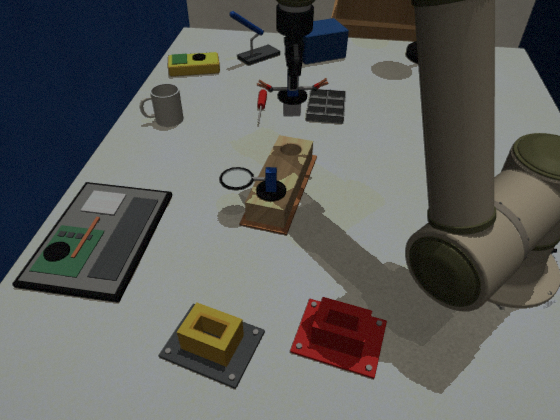

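The post is held upright at (293,95), the lens post is undisturbed and the well is empty. Carry it to above the yellow stand, then turn it.

Emit:
move_arm([
  [[-5, 15, 0, 0, 0, 0, -1], [-11, 31, 0, 0, 0, 0, -1], [-11, 31, 0, 0, 0, 0, -1], [-11, 31, 0, 0, 0, 0, -1], [-11, 31, 0, 0, 0, 0, -1], [-11, 31, 0, 0, 0, 0, -1], [-11, 31, 0, 0, 0, 0, -1], [-11, 31, 0, 0, 0, 0, -1]],
])

```text
time_s: 5.8
tcp_pos: [0.5041, -0.0095, 0.2237]
tool_rot: [179.9, -0.1, -168.2]
ft_force: [0.8, -0.6, -2.2]
finger_gap: 0.0192
gripper_force: 49.2
```

Emit:
move_arm([
  [[-11, 31, 0, 0, 0, 0, -1], [-11, 31, 0, 0, 0, 0, -1], [-11, 31, 0, 0, 0, 0, -1], [-11, 31, 0, 0, 0, 0, -1], [-12, 31, 0, 0, 0, 0, -1], [-12, 31, 0, 0, 0, 0, -1], [-12, 31, 0, 0, 0, 0, -1], [-12, 31, 0, 0, 0, 0, -1]],
])

```text
time_s: 6.6
tcp_pos: [0.5434, 0.2517, 0.2235]
tool_rot: [180.0, -0.2, -168.2]
ft_force: [0.5, 0.8, -2.2]
finger_gap: 0.0193
gripper_force: 49.2
```

Emit:
move_arm([
  [[-7, 20, 0, 0, 0, 0, -1], [0, 0, 0, 0, 0, 0.08, -1], [0, 0, 0, 0, 0, 0.08, -1], [0, 0, 0, 0, 0, 0.08, -1], [0, 0, 0, 0, 0, 0.08, -1], [0, 0, 0, 0, 0, 0.08, -1], [0, 0, 0, 0, 0, 0.06, -1], [0, 0, 0, 0, 0, 0, -1]],
])

```text
time_s: 7.4
tcp_pos: [0.5462, 0.2712, 0.2236]
tool_rot: [-179.9, -0.2, 165.4]
ft_force: [0.3, -0.8, -1.7]
finger_gap: 0.0194
gripper_force: 49.3
```

```bash
python3 - <<'E'
from h import *
s=telemetry.sense(); print(s["time_s"],s["tcp_pos"],s["tool_rot"])
p,d,P=wrist(); cv2.imwrite("pics/w3.png",p[...,::-1])
hsv=cv2.cvtColor(p,cv2.COLOR_RGB2HSV).astype(int);H,S=hsv[...,0],hsv[...,1]
X,Y,Z=P[...,0],P[...,1],P[...,2]
t=P[(H>18)&(H<35)&(S>120)&(abs(Z-.06)<.004)&(np.hypot(X-.547,Y-.271)<.07)]
print(len(t),np.median(t,0),cv2.minAreaRect((t[:,:2]*1000).astype(np.float32)))
t=P[((H<12)|(H>172))&(S>110)&(Z>.18)&(np.hypot(X-.547,Y-.271)<.12)]
if len(t):
    lab=t[:,0]>t[:,0].mean()
    print(len(t),t[lab].mean(0),t[~lab].mean(0))
E
```

```text
7.4 [0.54623926 0.27121696 0.22363758] [-1.79922231e+02 -1.55626619e-01  1.65400839e+02]
2078 [0.52599796 0.28708462 0.05978664] ((529.7321166992188, 275.5310974121094), (65.9439926147461, 53.66972732543945), 75.05572509765625)
1751 [0.59328556 0.25848318 0.23098257] [0.48418139 0.28689785 0.23412025]
```

View pics/w3.png

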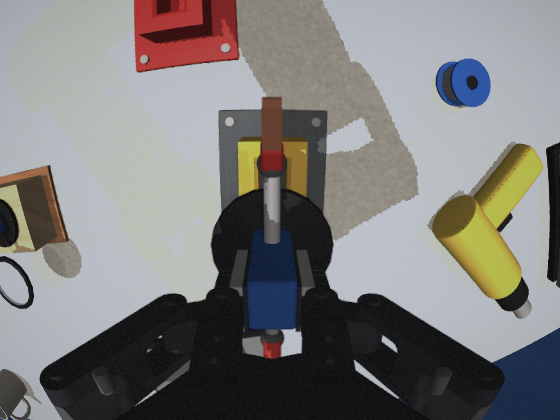

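The wrist view shows the bar lined up with the stand: bar at (272,200), stand centred near (273,180) and partly hidden. The visible stand end gives a slot centre of (0.5473, 0.2708) and yaw -15°, so alignment is within about 1 mm. Lower.

Emit:
move_arm([
  [[-1, 0, 15, 0, 0, 0, -1], [0, 0, 20, 0, 0, 0, -1], [0, 0, 20, 0, 0, 0, -1], [0, 0, 15, 0, 0, 0, -1], [0, 0, 12, 0, 0, 0, -1], [0, 0, 10, 0, 0, 0, -1], [0, 0, 10, 0, 0, 0, -1], [0, 0, 8, 0, 0, 0, -1]],
])

```text
time_s: 8.25
tcp_pos: [0.5482, 0.2705, 0.1146]
tool_rot: [-180.0, -0.0, 165.4]
ft_force: [-0.1, -0.8, -1.6]
finger_gap: 0.0192
gripper_force: 49.4
```

Emit:
move_arm([
  [[0, 0, 6, 0, 0, 0, -1], [0, 0, 6, 0, 0, 0, -1], [0, 0, 5, 0, 0, 0, -1], [0, 0, 4, 0, 0, 0, -1], [0, 0, 3, 0, 0, 0, -1], [0, 0, 2, 0, 0, 0, -1], [0, 0, 1, 0, 0, 0, -1], [0, 0, 0, 0, 0, 0, -1]],
])

```text
time_s: 9.05
tcp_pos: [0.5483, 0.2705, 0.0883]
tool_rot: [180.0, 0.0, 165.4]
ft_force: [-0.2, 0.2, -2.3]
finger_gap: 0.0196
gripper_force: 49.4
```

No contact yet, about 3 mm left.

Emit:
move_arm([
  [[0, 0, 1, 0, 0, 0, -1], [0, 0, 1, 0, 0, 0, -1], [0, 0, 1, 0, 0, 0, -1], [0, 0, 0.5, 0, 0, 0, -1], [0, 0, 0.5, 0, 0, 0, -1], [0, 0, 0, 0, 0, 0, -1], [0, 0, 0, 0, 0, 0, -1], [0, 0, 0, 0, 0, 0, -1]],
])

```text
time_s: 9.85
tcp_pos: [0.5484, 0.2705, 0.0857]
tool_rot: [180.0, 0.0, 165.4]
ft_force: [-4.3, -1.4, 9.3]
finger_gap: 0.0193
gripper_force: 51.0
```

```bash
python3 - <<'E'
from h import *
s=telemetry.sense(); print(s["tcp_pos"],s["ft_force"],s["ft_torque"])
p,d,P=cloud("scene"); cv2.imwrite("pics/s4.png",cv2.resize(p[200:380,340:520,::-1],(540,540),interpolation=2))
E
```

```text
[0.54837612 0.27050203 0.08568426] [-4.25062885 -1.37082242  9.27555482] [-0.31882473  0.76797281 -0.02003218]
```

View pics/s4.png

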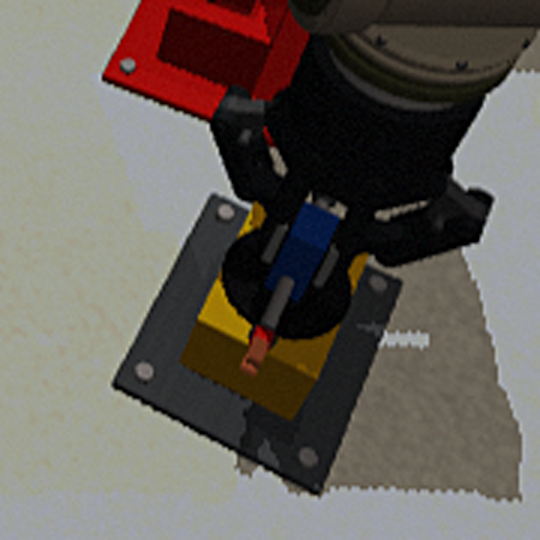

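The collar (285,285 in the crop) sits on the yellow block and the 11 N upward change shows contact: it is home. Release and retreat straight up.

Emit:
move_arm([
  [[0, 0, 0, 0, 0, 0, -0.3], [0, 0, 0, 0, 0, 0, 0], [0, 0, 0, 0, 0, 0, 0.5], [0, 0, 0, 0, 0, 0, 1], [0, 0, 0, 0, 0, 0, 1], [0, 0, 0, 0, 0, 0, 1], [0, 0, 0, 0, 0, 0, 1], [0, 0, 0, 0, 0, 0, 1]],
], grip_force=20)

```text
time_s: 10.7
tcp_pos: [0.5483, 0.2705, 0.0843]
tool_rot: [-180.0, -0.0, 165.4]
ft_force: [-0.3, -0.2, -0.2]
finger_gap: 0.0852
gripper_force: 0.0
```

Emit:
move_arm([
  [[0, 0, -8, 0, 0, 0, 1], [0, 0, -15, 0, 0, 0, 1], [0, 0, -25, 0, 0, 0, 1], [0, 0, -25, 0, 0, 0, 1], [0, 0, -25, 0, 0, 0, 1], [0, 0, -25, 0, 0, 0, 1], [0, 0, -15, 0, 0, 0, 1], [0, 0, 0, 0, 0, 0, 1]],
])

```text
time_s: 11.5
tcp_pos: [0.549, 0.2707, 0.2251]
tool_rot: [179.9, 0.2, 165.4]
ft_force: [0.1, -0.1, -0.1]
finger_gap: 0.0855
gripper_force: 0.0
```

```bash
python3 - <<'E'
from h import *
p,d,P=wrist(); cv2.imwrite("pics/w5.png",p[...,::-1])
hsv=cv2.cvtColor(p,cv2.COLOR_RGB2HSV).astype(int);H,S=hsv[...,0],hsv[...,1]
X,Y,Z=P[...,0],P[...,1],P[...,2]; n=np.hypot(X-.547,Y-.271)
t=P[(H>105)&(H<130)&(S>120)&(Z>.115)&(Z<.15)&(n<.03)]
print(len(t),np.median(t,0),cv2.minAreaRect((t[:,:2]*1000).astype(np.float32)))
t=P[((H<12)|(H>172))&(S>110)&(Z>.07)&(n<.12)&(n>.05)]; lab=t[:,0]>.547
print(t[lab].mean(0),t[~lab].mean(0))
c=P[(hsv[...,2]<60)&(S<90)&(n<.032)&(Z<.09)]; print("collar z",np.nanmedian(c[:,2]))
E
```

```text
754 [0.54664365 0.27065813 0.12172637] ((547.7048950195312, 270.4615173339844), (19.290903091430664, 24.15233039855957), 75.26354217529297)
[0.60649258 0.25507852 0.09495858] [0.48526722 0.28627232 0.09717915]
collar z 0.06786062799738579
```

View pics/w5.png

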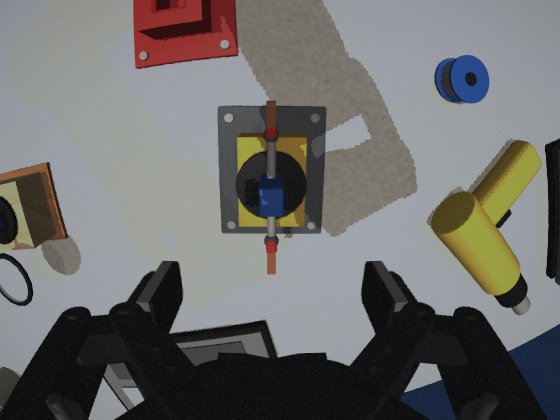

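The post stands upright and centred in the stand at (271,185): collar top at 67.9 mm, axis within 1 mm, yaw matched. The gripper is clear of everything.

```bash
python3 -c "
from workcell import ctrl; print(ctrl.finish_job())"
```

```text
the job is handed in; nothing more can be done
None
```

The clip post is home and upright in the yellow stand's slot, measured within about 1 mm of centre; the magnifier post was left in the rack, and the job was handed in at about 11.5 s, though the hand-in returned no verdict.

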